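Close the chisel case without a bang

TASK

Close the lid of the chisel case: with a fingertip behind it, tip the open lid forward past its balance and let it go so that it falls by itself, catch it from underneath on the back of a finger while it is still well open, and lower it gently until it is fully shut, without letting it drop or bang. Do not grip the lid between the fingers, do not hit it hard, leave the mallet, stone offcut and rasp where they are, and finish clear of everything.

Things in the scene. Friction and masses are not known exactly. Their poses are not given: they have to be found in the camera images.
- case: Open wooden chisel case, fixed to the table, 160 mm deep (its x axis) by 240 mm wide (its y axis) by 80 mm high. Origin: centre of its underside, on the table. Its +x side carries the hinges, its -x side is the front; it is turned so that the hinges are on the robot's left and the front to the robot's right, roughly.
- lid (a joint): Lid angle in rad: 0 shut (level on the rim), growing as it opens; at 1.9 it rests on a stop, leaning backward. It balances at about 1.5; below that it falls shut. The oil-damped, frictionless hinge lets it creep at first, then it takes 3.4 to 5 s from 1.35 to 0.5, and near the bottom turns at 0.4 to 0.56 rad/s, enough to bang. Holding up the free edge takes 1 to 3 N.
- lid_hinge (a point): Middle of the hinge line, at the top of the case's back (+x) side, 80 mm above the table; the hinge line runs along the case's y axis.
- lid_edge (a point): Middle of the lid's free edge, on the inner face (underside when shut), 190 mm from the hinge line. The lid is a plain flat board without handle, 190 x 252 mm, 12 mm thick (inner face pale, outer face darker wood), about 0.4 kg. Shut, this edge overhangs the case's front by 30 mm along its whole width, 80 mm above the table, so a finger fits under it from outside.
- mallet: Bystander: round wooden carver's mallet standing on its head, 94 mm across, 220 mm high, loose, right of the case, on the near side. Origin: centre of its underside.
- offcut: Bystander: loose marble offcut 100 x 55 mm, about 60 mm high, right of the case. Origin: centre of its underside.
- rasp: Bystander: loose flat rasp lying right of the case, 250 mm long (along its x, wooden handle to -x), 20 mm high. Origin: on its underside, 110 mm from the handle's end.

How it is judged:
By the outcome, as a careful person would: the job done as asked, in the order asked, and still so for the second after the job is handed in, with the robot touching nothing.
It also fails if it takes over 56 s, if anything falls off the work surface, if the arm or the gripper's body presses on something with over 40 N, if the wrist force passes 120 N, or if a joint passes its speed limit or range.

ROBOT

A 6-joint arm with a two-finger parallel gripper is mounted at the origin on the work surface. World frame = base frame: x ahead of the robot, y to its left, z up, the work surface at z = 0. Lengths are in m, angles in rad, forces in N, time in s.
With the tool pointing down it reaches from about 0.35 to 0.85 m from the base axis. Payload 8.1 kg.
Tool frame: the origin (TCP) lies at the centre of the arm's flange, where the gripper is bolted on; the fingertips stand 186 mm ahead of it and the grasp point (between the pads) lies 167 mm ahead of it (robot.grasp_offset is the distance from the TCP to the grasp point, in m); z points along the fingers, y is the line along which they close (so a half turn about z gives the same grasp; the last joint's range is limited). The gripper opens to 93 mm and grips with 3 to 60 N. Pads are 15 mm wide; open, the fingers measure 128 mm over their backs; the gripper's body (75 mm by 188 mm) begins 65 mm behind the grasp point.
Start: joints at [1.098, 0.13, 1.488, -0, 1.523, -0.085], TCP at [0.227, 0.555, 0.405] pointing down, gripper open.
Joint ranges: [-2.96, 2.96], [-0.89, 2.26], [0.02, 2.5], [-1.34, 4.48], [0, 2.73], [-2.66, 2.66]. Speed limits (rad/s): [2.39, 2.39, 2.79, 3.14, 3.14, 3.14].

INTERFACE

Orientations are given as a rotation vector (axis times angle).
In Python, from plant import robot gives the robot as it stands.
- The arm moves only by the tool drive_tool, never from a script. Its argument "moves" is one flat list of numbers, 7 for each row, row after row: the finger opening in mm, from 0 to 93, then the shift along the tool's x, y, z in mm, then the turn, a rotation vector about the tool's x, y, z in degrees. A call has 1 to 8 rows; each row shifts and turns the commanded pose from where the row before left it, along the tool's axes as they then stand; what a row does not reach is not made up. A row lasts 1/10 s, in which the tool goes at most 50 mm and 8.59 degrees, less where a joint would pass 70% of its speed; a pose out of reach is approached as far as the arm can. A call is refused whole if a number of a shift passes 50 or a number of a turn 8.59, either way. A call with a gripper value outside its range is refused whole. The fingers move at their own pace and stop on an object; "grip_force" is the grip in N (left out, the last holds). Time passes only in rows, so rows that do not move let the fingers close. It gives the time, the measured TCP pose, the force, the opening and the grip force at its end, in the units of the state.
- robot.read_state(): the state, without advancing time (a new reading comes with each control period).
- robot.read_camera(name): name is "scene" or "top" or "wrist"; returns a dict with "color" (400x640x3 uint8, red, green, blue), "depth" (400x640 float32, m along the optical axis (not along the pixel's ray), 0 where there is no reading), "mtx" (3x3 intrinsics, pixels), "R" (3x3) and "t" (3): a world point X has camera coordinates R X + t. Camera axes: x right, y down, z forward; pixel columns grow to the right and rows downward; lengths in m; the calibration is good to about 2 mm. A picture is of the moment at which its call begins.
- robot.close_job(): hands the job in; it is judged then, once.
The state is a dict: "t": time; "q": joint angles; "dq": joint speeds; "joint_torque": joint torques, N m; "tool_pos": TCP position; "orientation": TCP orientation; "force": force on the tool from outside, world axes, zero at the start; "wrist_torque": the same for the moment, N m; "opening": finger opening in m; "gripper_force": force on a finger pad.
Only numpy, scipy, OpenCV 4.12 (cv2) and the standard library are available. Lean on these libraries where they do the work, as an engineer would, in place of code of your own. Each camera call takes 0.05 s, during which the arm holds its last target. There are 200 camera calls.

## Working session

There is one attempt and no reset: what is moved stays moved. The work goes in short steps, Python scripts to look and compute and a tool call to move; the robot and the scene stay as the last step left them, time stands still between calls to the robot, and variables do not carry over. Pictures are saved under pics/ and viewed, at most 10 in all, crops included, and the job is handed in when it is done.

Besides the shell and the picture viewer there is one more tool, called after ">>>" as a command line: name --argument value ..., lists and objects as JSON in quotes. drive_tool: Moves the arm, as the interface text tells. Its arguments: {"type":"object","properties":{"moves":{"type":"array","items":{"type":"number"}},"grip_force":{"type":"number"}},"required":["moves"]}

```bash
mkdir -p pics; ls; cat > h.py <<'E'
import numpy as np, cv2
from plant import robot
from scipy.spatial.transform import Rotation as R
def cloud(c):
    d=c["depth"]; K=c["mtx"]; v,u=np.mgrid[:d.shape[0],:d.shape[1]]
    P=np.stack([(u-K[0,2])/K[0,0]*d,(v-K[1,2])/K[1,1]*d,d],-1)
    return (P-c["t"])@c["R"]
E
python3 - <<'E'
from h import *
s=robot.read_state();print(s)
ims=[]
for n in("scene","top"):
    c=robot.read_camera(n);np.savez(n+"0.npz",**c);ims.append(cv2.resize(c["color"][:,:,::-1],(480,300)) if 0 else c["color"][:,:,::-1])
    print(n,c["mtx"].tolist(),(-c["R"].T@c["t"]).tolist())
    cv2.imwrite(f"pics/{n}0.png",ims[-1])
E
```

```text
pics
{'t': 0.0, 'q': array([ 1.09761114e+00,  1.31161719e-01,  1.48928803e+00, -8.49933324e-06,
        1.52296291e+00, -8.54182222e-02]), 'dq': array([-8.96321828e-06,  1.69590759e-03, -4.82418369e-04,  1.10523625e-03,
       -3.56278112e-04,  1.39557084e-03]), 'joint_torque': array([ 6.92668364e-04, -5.59839427e+01, -4.91763711e+01,  7.67859514e-02,
        3.50136822e-02, -1.26263099e-04]), 'tool_pos': array([0.22676112, 0.55525576, 0.40368199]), 'orientation': array([-6.05198002e-01, -3.08224450e+00,  2.75130905e-03]), 'force': array([0.21105818, 0.64384311, 0.03723295]), 'wrist_torque': array([-0.01292354, -0.01260386, -0.0471499 ]), 'gripper_force': 0.0, 'opening': 0.09303528386954214}
scene [[383.88521416171506, 0.0, 317.1186999550142], [0.0, 383.88521416171506, 191.9651852480841], [0.0, 0.0, 1.0]] [0.8038328482814316, -0.6491791237081066, 0.6023404360360615]
top [[364.4456231982538, 0.0, 329.52406886390116], [0.0, 364.4456231982538, 201.72451339742068], [0.0, 0.0, 1.0]] [0.41170294027481263, -0.16439831773517666, 0.7698690033549377]
```

View pics/scene0.png

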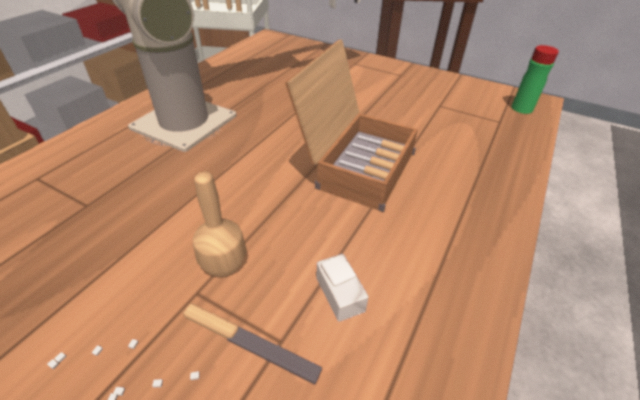

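View pics/top0.png

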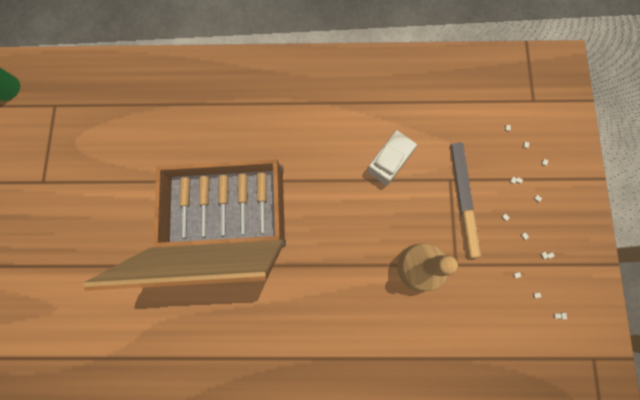

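Scene view: the lid stands open at about (325,100), with the case at (368,160), mallet (220,250), offcut (342,287) and rasp (255,340). Top view: the case spans (158–283, 163–243), with the lid leaning away below it.

```bash
python3 - <<'E'
from h import *
for n,pts in(("top",[(160,168),(278,163),(283,241),(158,243),(88,284),(263,273),(220,262),(425,268),(447,265),(395,155),(458,145),(474,255)]),("scene",[(340,46),(357,120),(293,83),(317,160),(318,185),(384,203),(413,148),(205,180),(338,268)])):
    c=np.load(n+"0.npz");P=cloud(c);print(n,np.round(c["R"],2).tolist())
    for u,v in pts: print((u,v),np.round(P[v,u],3))
    if n=="scene":
        # lid plane points
        m=np.zeros(P.shape[:2],np.uint8);cv2.fillPoly(m,[np.array([(338,55),(352,115),(318,150),(300,88)])],1)
        Q=P[m>0];Q=Q[(Q[:,2]>.05)];ce=Q.mean(0);w=np.linalg.svd(Q-ce,full_matrices=False);n_=w[2][2];print("lid plane",ce,n_,w[1],len(Q))
    if n=="top":
        hz=P[...,2];m=(abs(hz-.08)<.006)&(P[...,1]>.05);Q=P[m][:,:2].astype(np.float32);print(len(Q),cv2.minAreaRect(Q))
E
```

```text
top [[-0.0, -1.0, -0.01], [-0.98, 0.0, -0.19], [0.19, 0.01, -0.98]]
(160, 168) [0.618 0.182 0.078]
(278, 163) [ 0.632 -0.05   0.061]
(283, 241) [ 0.478 -0.058  0.023]
(158, 243) [0.47  0.172 0.08 ]
(88, 284) [0.398 0.178 0.258]
(263, 273) [ 0.413 -0.065  0.258]
(220, 262) [0.43  0.012 0.204]
(425, 268) [ 0.421 -0.32   0.126]
(447, 265) [ 0.424 -0.331  0.218]
(395, 155) [ 0.649 -0.288  0.058]
(458, 145) [ 0.686 -0.433  0.012]
(474, 255) [ 0.448 -0.446  0.022]
1080 ((0.5455791354179382, 0.1179911196231842), (0.1646443009376526, 0.1405000388622284), 1.9591572284698486)
scene [[0.87, 0.5, 0.02], [0.34, -0.58, -0.74], [-0.36, 0.65, -0.67]]
(340, 46) [0.407 0.165 0.25 ]
(357, 120) [0.472 0.156 0.074]
(293, 83) [ 0.418 -0.058  0.253]
(317, 160) [ 0.476 -0.059  0.086]
(318, 185) [ 0.481 -0.06   0.016]
(384, 203) [ 0.638 -0.045  0.023]
(413, 148) [0.623 0.188 0.022]
(205, 180) [ 0.435 -0.34   0.215]
(338, 268) [ 0.643 -0.276  0.06 ]
lid plane [0.44268154 0.04268707 0.17094909] [0.94343295 0.30983724 0.11804723] [4.35002637 2.3845859  1.12208867] 2837
```

```bash
python3 - <<'E'
from h import *
print([a for a in dir(robot) if a[0]!='_'],robot.grasp_offset)
def ray(c,u,v,z):
    C=-c["R"].T@c["t"];d=c["R"].T@np.linalg.solve(c["mtx"],[u,v,1.]);return C+d*(z-C[2])/d[2]
c=np.load("top0.npz");P=cloud(c)
for p in [(157,168),(279,161),(285,241),(155,246)]: print("rim",p,ray(c,*p,.08).round(3))
# rim points
for n in("top","scene"):
    c=np.load(n+"0.npz");P=cloud(c)
    m=(abs(P[...,2]-.08)<.008)&(P[...,1]>-.1)&(P[...,1]<.22)&(P[...,0]>.44)&(P[...,0]<.68);m=cv2.morphologyEx(m.astype(np.uint8),cv2.MORPH_OPEN,np.ones((2,2)))>0
    Q=P[m];print(n,len(Q),Q.min(0).round(3),Q.max(0).round(3))
    F=Q[(Q[:,0]>.61)];k=np.polyfit(F[:,1],F[:,0],1);print("front strip fit",k,np.percentile(F[:,0]-np.polyval(k,F[:,1]),[5,95]))
    L=P[(P[...,2]>.12)&(P[...,2]<.3)&(P[...,1]>-.1)&(P[...,1]<.2)&(P[...,0]<.52)&(P[...,0]>.36)]
    A=np.c_[L[:,1:],np.ones(len(L))];k=np.zeros(3);w=np.ones(len(L),bool)
    for _ in range(8):
        k=np.linalg.lstsq(A[w],L[w,0],rcond=None)[0];w=abs(L[:,0]-A@k)<.008
    print("lid x=a*y+b*z+c",k.round(4),w.sum(),"angle",np.pi/2+np.arctan(-k[1]),"x at z=.08,y=.06",k@[.06,.08,1],"y range",L[w][:,1].min(),L[w][:,1].max(),L[w][:,2].max())
c=np.load("scene0.npz");print("base",cloud(c)[118,190])
E
```

```text
['IKError', 'close_job', 'grasp_offset', 'read_camera', 'read_state'] 0.1673
rim (157, 168) [0.618 0.187 0.08 ]
rim (279, 161) [ 0.631 -0.055  0.08 ]
rim (285, 241) [ 0.473 -0.07   0.08 ]
rim (155, 246) [0.464 0.177 0.08 ]
top 2032 [ 0.412 -0.164  0.002] [0.655 0.188 0.77 ]
front strip fit [-0.0429783   0.62530404] [-0.00623345  0.00459875]
lid x=a*y+b*z+c [-0.0535 -0.3716  0.5051] 5504 angle 1.926559873447328 x at z=.08,y=.06 0.47212579741114347 y range -0.06801566972761668 0.1864422250092027 0.2621778289121313
scene 1343 [ 0.411 -0.649 -0.002] [0.804 0.321 0.602]
front strip fit [-0.17125715  0.63677886] [-0.02777093  0.01729296]
lid x=a*y+b*z+c [-0.0503 -0.3475  0.5015] 4133 angle 1.905247342056525 x at z=.08,y=.06 0.4706810347965302 y range -0.06897806841783427 0.18872746685964203 0.2610529450048569
base [ 0.06144383 -0.0281157   0.04516143]
```

>>> drive_tool --moves '[0,0,0,0,0,0,-8.4,0,0,0,0,0,0,-8.4,0,0,0,0,0,0,-8.2,0,0,0,0,8.5,0,0,0,0,0,0,8.5,0,0,0,0,0,0,8.5,0,0,0,0,0,0,8.5,0,0,0,0,0,0,8.5,0,0]'

```text
t: 0.9
tool_pos: [0.2268, 0.5557, 0.4046]
orientation: [-0.07, 2.907, -1.141]
force: [1.1, 0.2, -0.6]
opening: 0.0335
gripper_force: 0.0
```

```bash
cat >> h.py <<'E'
u=np.array([-.05,.9988,0]); f=np.array([.9988,.05,0]); H=np.array([.468,.06,.08])   # hinge dir, forward dir, hinge mid
def st():
    s=robot.read_state(); M=R.from_rotvec(s["orientation"]).as_matrix(); return s,M,s["tool_pos"]+.186*M[:,2]
def lidco(p): d=p-H; return np.array([d@f,d@u,p[2]])  # forward, along hinge, height
def show(tgt=None):
    s,M,tip=st(); print("t %.2f"%s["t"],"q",s["q"].round(2),"tcp",s["tool_pos"].round(3),"tip",tip.round(3),"lidco mm",(lidco(tip)*1e3).round(0),"F",s["force"].round(2),"open",round(s["opening"],3)); print("axes x,y,z",M.T.round(2).tolist())
    if tgt is not None:
        w=H*[1,1,0]+f*tgt[0]+u*tgt[1]+[0,0,tgt[2]]; print("shift tool mm",(M.T@(w-tip)*1e3).round(0))
E
python3 -c "
from h import *
show()"
```

```text
t 0.90 q [ 1.19  0.48  1.16 -0.35  2.17 -0.53] tcp [0.227 0.556 0.405] tip [0.233 0.429 0.268] lidco mm [-216.  381.  268.] F [ 1.13  0.18 -0.65] open 0.034
axes x,y,z [[-1.0, -0.05, -0.0], [-0.04, 0.73, -0.68], [0.03, -0.68, -0.73]]
```

>>> drive_tool --moves '[0,0,0,0,8.5,0,0,0,0,0,0,8.5,0,0,0,0,0,0,0,0,0]'

```text
t: 1.2
tool_pos: [0.2266, 0.5558, 0.4012]
orientation: [-0.068, 2.701, -1.559]
force: [0.3, -0.6, -1.6]
opening: 0.0097
gripper_force: 0.0
```

```bash
python3 -c "
from h import *
show([-.105,.16,.215])"
```

```text
t 1.20 q [ 1.21  0.6   1.08 -0.53  2.39 -0.62] tcp [0.227 0.556 0.401] tip [0.234 0.395 0.308] lidco mm [-217.  346.  308.] F [ 0.3  -0.64 -1.55] open 0.01
axes x,y,z [[-1.0, -0.05, 0.0], [-0.03, 0.5, -0.87], [0.04, -0.86, -0.5]]
shift tool mm [-112.  -13.  208.]
```

>>> drive_tool --moves '[0,-41,-2,26,0,0,0,0,-41,-2,26,0,0,0,0,-41,-2,26,0,0,0,0,-41,-2,26,0,0,0,0,-41,-2,26,0,0,0,0,-41,-2,26,0,0,0,0,-41,-2,26,0,0,0,0,-41,-2,26,0,0,0]'

```text
t: 2.0
tool_pos: [0.5654, 0.3831, 0.3131]
orientation: [-0.065, 2.708, -1.538]
force: [0.0, 0.9, 0.0]
opening: 0.0005
gripper_force: 0.0
```

```bash
python3 -c "
from h import *
show([.18,.16,.045])"
```

```text
t 2.00 q [ 0.71  0.75  1.03 -0.84  1.99 -1.  ] tcp [0.565 0.383 0.313] tip [0.573 0.224 0.218] lidco mm [114. 158. 218.] F [0.02 0.85 0.04] open 0.001
axes x,y,z [[-1.0, -0.05, -0.0], [-0.02, 0.51, -0.86], [0.04, -0.86, -0.51]]
shift tool mm [-66. 150.  87.]
```

>>> drive_tool --moves '[0,-16,37,22,0,0,0,0,-16,37,22,0,0,0,0,-16,37,22,0,0,0,0,-16,37,22,0,0,0,0,0,0,0,0,0,0]'

```text
t: 2.5
tool_pos: [0.6258, 0.3834, 0.1281]
orientation: [-0.074, 2.713, -1.557]
force: [-1.7, -0.5, -2.0]
opening: 0.0004
gripper_force: 0.0
```

```bash
python3 - <<'E'
from h import *
show([-.105,.16,.215])
c=robot.read_camera("scene");cv2.imwrite("pics/s1.png",c["color"][:,:,::-1])
E
```

```text
t 2.50 q [ 0.66  1.11  0.82 -0.82  1.86 -0.93] tcp [0.626 0.383 0.128] tip [0.632 0.223 0.034] lidco mm [172. 155.  34.] F [-1.68 -0.51 -1.96] open 0.0
axes x,y,z [[-1.0, -0.05, 0.01], [-0.03, 0.5, -0.86], [0.03, -0.86, -0.5]]
shift tool mm [ 279. -151.  -94.]
```

View pics/s1.png

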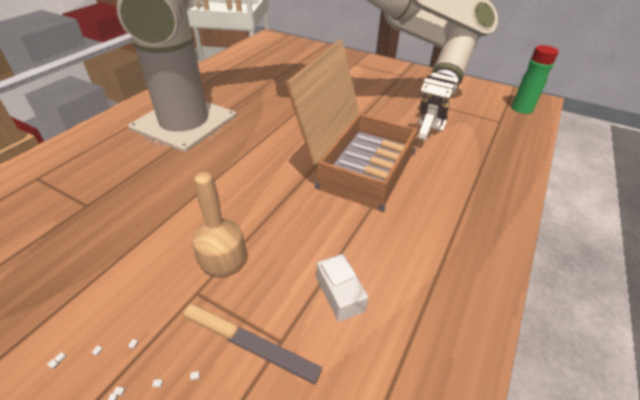

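>>> drive_tool --moves '[0,35,-19,-12,0,0,0,0,35,-19,-12,0,0,0,0,35,-19,-12,0,0,0,0,35,-19,-12,0,0,0,0,35,-19,-12,0,0,0,0,35,-19,-12,0,0,0,0,35,-19,-12,0,0,0,0,35,-19,-12,0,0,0]'

```text
t: 3.35
tool_pos: [0.3458, 0.3787, 0.3256]
orientation: [-0.062, 2.708, -1.533]
force: [-1.4, 0.3, 0.6]
opening: 0.0004
gripper_force: 0.0
```

>>> drive_tool --moves '[0,0,-11,20,0,0,0,0,0,-11,20,0,0,0,0,0,-5,9,0,0,0,0,-10,0,0,0,0,0,0,0,0,0,0,0,0]'

```text
t: 3.85
tool_pos: [0.3613, 0.3236, 0.3206]
orientation: [-0.062, 2.707, -1.541]
force: [-0.5, 0.0, -0.4]
opening: 0.0005
gripper_force: 0.0
```

```bash
python3 - <<'E'
from h import *
show([-.07,.1,.21])
E
```

```text
t 3.85 q [ 0.86  0.29  1.65 -0.7   1.98 -0.78] tcp [0.361 0.324 0.321] tip [0.369 0.164 0.226] lidco mm [-93. 109. 226.] F [-0.48  0.01 -0.37] open 0.001
axes x,y,z [[-1.0, -0.05, -0.0], [-0.02, 0.51, -0.86], [0.04, -0.86, -0.51]]
shift tool mm [-23.   9.  15.]
```

>>> drive_tool --moves '[0,0,-3,12,0,0,0,0,-6,0,0,0,0,0,0,-5,0,0,0,0,0,0,-4,0,0,0,0,0,0,-4,0,0,0,0,0,0,-4,0,0,0,0,0,0,-4,0,0,0,0,0,0,-4,0,0,0,0,0]'

```text
t: 4.65
tool_pos: [0.3921, 0.313, 0.3153]
orientation: [-0.066, 2.706, -1.547]
force: [-1.5, 0.8, 0.6]
opening: 0.0002
gripper_force: 0.8
```

```bash
python3 - <<'E'
from h import *
show()
E
```

```text
t 4.65 q [ 0.81  0.32  1.62 -0.74  1.95 -0.82] tcp [0.392 0.313 0.315] tip [0.4   0.153 0.221] lidco mm [-63.  96. 221.] F [-1.53  0.82  0.58] open 0.0
axes x,y,z [[-1.0, -0.05, 0.0], [-0.02, 0.51, -0.86], [0.04, -0.86, -0.51]]
```

>>> drive_tool --moves '[0,-5,0,0,0,0,0,0,-5,0,0,0,0,0,0,-5,0,0,0,0,0,0,-5,0,0,0,0,0,0,-5,0,0,0,0,0,0,-5,0,0,0,0,0,0,-5,0,0,0,0,0,0,-5,0,0,0,0,0]'

```text
t: 5.45
tool_pos: [0.4322, 0.3149, 0.3154]
orientation: [-0.066, 2.706, -1.547]
force: [-1.1, -0.0, 1.7]
opening: 0.0006
gripper_force: 0.8
```

```bash
cat >> h.py <<'E'
def lid(save=None):
    c=robot.read_camera("scene");P=cloud(c)
    if save: cv2.imwrite(save,c["color"][:,:,::-1])
    d=P-H; a=d@u; r=np.hypot(d@f,d[...,2]); th=np.arctan2(d[...,2],d@f)
    m=(abs(a)<.085)&(r>.09)&(r<.185)&(th>-.1)&(th<2.1)&(P[...,2]>.1)
    h,e=np.histogram(th[m],np.arange(-.1,2.1,.04)); k=h.argmax(); w=m&(abs(th-e[k]-.02)<.06)
    print("lid angle ~%.2f"%np.median(th[w]),w.sum())
E
python3 - <<'E'
from h import *
lid();show()
E
```

```text
lid angle ~1.58 1254
t 5.50 q [ 0.77  0.39  1.53 -0.77  1.94 -0.86] tcp [0.433 0.315 0.315] tip [0.441 0.155 0.221] lidco mm [-23.  96. 221.] F [-0.66  0.34  0.1 ] open 0.0
axes x,y,z [[-1.0, -0.05, -0.0], [-0.02, 0.51, -0.86], [0.04, -0.86, -0.51]]
```

>>> drive_tool --moves '[0,-5,0,0,0,0,0,0,-5,0,0,0,0,0,0,-5,0,0,0,0,0,0,-5,0,0,0,0,0,0,-5,0,0,0,0,0,0,-5,0,0,0,0,0,0,12,0,0,0,0,0,0,10,22,-38,0,0,0]'

```text
t: 6.3
tool_pos: [0.4371, 0.3558, 0.3141]
orientation: [-0.062, 2.707, -1.554]
force: [1.4, -0.2, 0.2]
opening: 0.0005
gripper_force: 0.0
```

```bash
python3 - <<'E'
from h import *
lid();show([.119,.16,.18])
E
```

```text
lid angle ~1.35 755
t 6.35 q [ 0.81  0.48  1.41 -0.75  1.99 -0.85] tcp [0.435 0.363 0.315] tip [0.442 0.203 0.22 ] lidco mm [-19. 144. 220.] F [-4.35  0.33  1.04] open 0.001
axes x,y,z [[-1.0, -0.05, 0.0], [-0.03, 0.51, -0.86], [0.04, -0.86, -0.51]]
shift tool mm [-138.   43.    6.]
```

>>> drive_tool --moves '[0,-30,16,-6,0,0,0,0,-36,10,4,0,0,0,0,-36,9,4,0,0,0,0,-36,8,4,0,0,0]'

```text
t: 6.75
tool_pos: [0.5751, 0.383, 0.275]
orientation: [-0.067, 2.705, -1.547]
force: [0.4, -0.6, 0.0]
opening: 0.0007
gripper_force: 0.0
```

```bash
python3 - <<'E'
from h import *
lid();show([.119,.112,.18])
E
```

```text
lid angle ~1.32 682
t 6.80 q [ 0.7   0.82  1.01 -0.83  1.95 -0.98] tcp [0.579 0.381 0.272] tip [0.587 0.221 0.178] lidco mm [127. 155. 178.] F [ 1.38 -1.11  0.31] open 0.001
axes x,y,z [[-1.0, -0.05, 0.0], [-0.03, 0.51, -0.86], [0.04, -0.86, -0.51]]
shift tool mm [  8. -24.  36.]
```

>>> drive_tool --moves '[0,3,-12,20,0,0,0,0,4,-12,20,0,0,0,0,0,0,0,0,0,0,0,0,0,0,0,0,0,0,0,0,0,0,0,0]'

```text
t: 7.3
tool_pos: [0.5697, 0.3363, 0.2764]
orientation: [-0.066, 2.706, -1.545]
force: [0.8, -0.4, 0.5]
opening: 0.0004
gripper_force: 0.0
```

```bash
python3 - <<'E'
from h import *
lid("pics/s2.png");show([.119,.11,.18])
E
```

```text
lid angle ~1.27 570
t 7.35 q [ 0.66  0.71  1.16 -0.84  1.9  -0.97] tcp [0.57  0.336 0.276] tip [0.578 0.176 0.182] lidco mm [115. 111. 182.] F [ 1.24  0.26 -0.23] open 0.0
axes x,y,z [[-1.0, -0.05, -0.0], [-0.02, 0.51, -0.86], [0.04, -0.86, -0.51]]
shift tool mm [-4.  1.  2.]
```

View pics/s2.png

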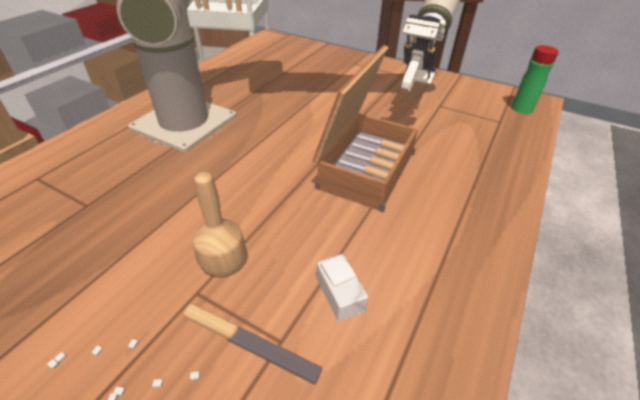

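>>> drive_tool --moves '[0,9,-9,-2,0,0,0,0,9,-8,-3,0,0,0,0,0,0,0,0,0,0,0,0,0,0,0,0,0]'

```text
t: 7.75
tool_pos: [0.5521, 0.3308, 0.2937]
orientation: [-0.066, 2.706, -1.545]
force: [-0.7, -1.2, -0.0]
opening: 0.0007
gripper_force: 0.0
```

```bash
python3 - <<'E'
from h import *
lid();show()
E
```

```text
lid angle ~1.22 449
t 7.80 q [ 0.67  0.65  1.22 -0.84  1.91 -0.97] tcp [0.552 0.331 0.293] tip [0.56  0.171 0.199] lidco mm [ 98. 106. 199.] F [ 0.07 -0.81  0.67] open 0.001
axes x,y,z [[-1.0, -0.05, -0.0], [-0.02, 0.51, -0.86], [0.04, -0.86, -0.51]]
```

>>> drive_tool --moves '[0,0,0,0,0,0,0,0,0,0,0,0,0,0,0,0,0,0,0,0,0,0,0,0,0,0,0,0,0,0,0,0,0,0,0,0,0,0,0,0,0,0]'

```text
t: 8.4
tool_pos: [0.5522, 0.3303, 0.2931]
orientation: [-0.066, 2.706, -1.547]
force: [-0.1, 0.7, -0.1]
opening: 0.0004
gripper_force: 0.0
```

```bash
python3 - <<'E'
from h import *
lid();show()
E
```

```text
lid angle ~1.14 231
t 8.45 q [ 0.67  0.65  1.22 -0.84  1.91 -0.97] tcp [0.552 0.33  0.293] tip [0.56  0.17  0.199] lidco mm [ 97. 105. 199.] F [-0.74  0.56  0.05] open 0.0
axes x,y,z [[-1.0, -0.05, 0.0], [-0.02, 0.51, -0.86], [0.04, -0.86, -0.51]]
```

>>> drive_tool --moves '[0,0,0,0,0,0,0,0,0,0,0,0,0,0,0,0,0,0,0,0,0,0,0,0,0,0,0,0,0,0,0,0,0,0,0,0,0,0,0,0,0,0,0,0,0,0,0,0,0]'

```text
t: 9.15
tool_pos: [0.5522, 0.3303, 0.2931]
orientation: [-0.066, 2.706, -1.546]
force: [1.5, -0.3, -0.2]
opening: 0.0002
gripper_force: 0.4
```

```bash
python3 - <<'E'
from h import *
lid("pics/s3.png");show();print(robot.read_state()["wrist_torque"])
E
```

```text
lid angle ~nan 0
t 9.20 q [ 0.67  0.65  1.22 -0.84  1.91 -0.97] tcp [0.552 0.33  0.293] tip [0.56  0.17  0.199] lidco mm [ 97. 105. 199.] F [ 0.84 -0.92 -0.12] open 0.001
axes x,y,z [[-1.0, -0.05, -0.0], [-0.02, 0.51, -0.86], [0.04, -0.86, -0.51]]
[4.84881666e-01 4.07318590e-04 1.00457826e-01]
  return _methods._mean(a, axis=axis, dtype=dtype,
  ret = ret.dtype.type(ret / rcount)
```

View pics/s3.png

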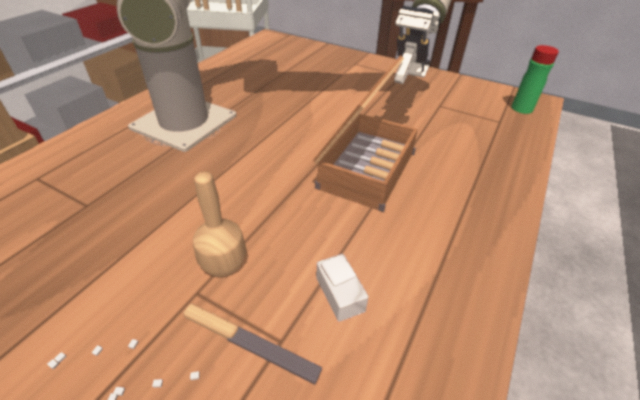

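>>> drive_tool --moves '[0,0,0,0,0,0,0,0,0,0,0,0,0,0,0,0,0,0,0,0,0]'

```text
t: 9.5
tool_pos: [0.5522, 0.3303, 0.2931]
orientation: [-0.066, 2.706, -1.547]
force: [1.1, -0.5, -0.8]
opening: 0.0004
gripper_force: 0.4
```

```bash
cat >> h.py <<'E'
def lidtop(n="top",save=None):
    c=robot.read_camera(n);P=cloud(c)
    if save: cv2.imwrite(save,c["color"][:,:,::-1])
    d=P-H; a=d@u; F=d@f; Z=d[...,2]
    m=(a>-.11)&(a<.07)&(F>-.02)&(F<.2)&(Z>-.02)&(Z<.22)
    # outer face: Z = F tan(th)+.012/cos(th); vote over th on signed distance
    ths=np.arange(-.02,1.5,.01); v=[(m&(abs(Z*np.cos(t)-F*np.sin(t)-.012)<.003)).sum() for t in ths]; k=int(np.argmax(v))
    print(n,"outer-face lid angle %.2f"%ths[k],v[k])
E
python3 - <<'E'
from h import *
lidtop();show();print(robot.read_state()["wrist_torque"])
E
```

```text
top outer-face lid angle 1.03 8224
t 9.55 q [ 0.67  0.65  1.22 -0.84  1.91 -0.97] tcp [0.552 0.33  0.293] tip [0.56  0.17  0.199] lidco mm [ 97. 105. 199.] F [ 0.15 -0.22 -0.18] open 0.001
axes x,y,z [[-1.0, -0.05, 0.0], [-0.02, 0.51, -0.86], [0.04, -0.86, -0.51]]
[0.52674497 0.00265144 0.14884254]
```

```bash
python3 - <<'E'
import numpy as np
F=lambda t:(.180+.008*t/1.03)*np.cos(t)
Z=lambda t:(F(t)-.0075)*np.tan(t)
ts=np.array([1.03,.91,.79,.67,.55,.43,.31,.19,.07,0])
for a,b in zip(ts,ts[1:]):
    dF=(F(b)-F(a))*1e3;d=(Z(a)-Z(b))*1e3
    print(a,b,"total",round(-dF,1),round(.86*d,1),round(.51*d,1),"per row",np.round(np.array([-dF,.86*d,.51*d])/8,2))
E
```

```text
1.03 0.91 total -18.0 9.2 5.4 per row [-2.25  1.14  0.68]
0.91 0.79 total -16.2 11.5 6.8 per row [-2.02  1.44  0.85]
0.79 0.67 total -14.2 13.4 7.9 per row [-1.77  1.68  0.99]
0.67 0.55 total -11.9 14.9 8.8 per row [-1.49  1.87  1.11]
0.55 0.43 total -9.6 16.1 9.6 per row [-1.19  2.01  1.19]
0.43 0.31 total -7.1 17.0 10.1 per row [-0.88  2.12  1.26]
0.31 0.19 total -4.5 17.6 10.4 per row [-0.56  2.19  1.3 ]
0.19 0.07 total -1.9 17.8 10.6 per row [-0.24  2.23  1.32]
0.07 0.0 total 0.1 10.4 6.2 per row [0.01 1.3  0.77]
```

>>> drive_tool --moves '[0,-2,0.9,0.5,0,0,0,0,-2,1.1,0.6,0,0,0,0,-2,1.1,0.6,0,0,0,0,-2,1.1,0.6,0,0,0]'

```text
t: 9.95
tool_pos: [0.5604, 0.3308, 0.2882]
orientation: [-0.066, 2.706, -1.547]
force: [-0.4, -0.2, 0.2]
opening: 0.0005
gripper_force: 0.2
```

>>> drive_tool --moves '[0,-2.2,1.2,0.7,0,0,0,0,-2.2,1.2,0.7,0,0,0,0,-2.2,1.2,0.7,0,0,0,0,-2.1,1.3,0.8,0,0,0,0,-2.1,1.3,0.8,0,0,0,0,-2,1.4,0.8,0,0,0,0,-2,1.4,0.8,0,0,0,0,-2,1.4,0.8,0,0,0]'

```text
t: 10.75
tool_pos: [0.5771, 0.3317, 0.2761]
orientation: [-0.066, 2.706, -1.547]
force: [0.7, 0.6, -0.8]
opening: 0.0007
gripper_force: 0.3
```

```bash
python3 - <<'E'
from h import *
lidtop();show();print(robot.read_state()["wrist_torque"])
E
```

```text
top outer-face lid angle 0.86 9354
t 10.80 q [ 0.65  0.72  1.15 -0.85  1.89 -0.98] tcp [0.577 0.332 0.276] tip [0.585 0.172 0.181] lidco mm [122. 106. 181.] F [ 1.2   0.67 -0.91] open 0.0
axes x,y,z [[-1.0, -0.05, 0.0], [-0.02, 0.51, -0.86], [0.04, -0.86, -0.51]]
[ 0.55940696 -0.04004678  0.08168883]
```

>>> drive_tool --moves '[0,-1.9,1.5,0.9,0,0,0,0,-1.9,1.5,0.9,0,0,0,0,-1.9,1.5,0.9,0,0,0,0,-1.9,1.5,0.9,0,0,0,0,-1.8,1.6,1,0,0,0,0,-1.8,1.6,1,0,0,0,0,-1.8,1.7,1,0,0,0,0,-1.8,1.7,1,0,0,0]'

```text
t: 11.6
tool_pos: [0.5919, 0.3323, 0.2615]
orientation: [-0.066, 2.706, -1.546]
force: [0.1, -0.2, -0.5]
opening: 0.0005
gripper_force: 0.5
```

>>> drive_tool --moves '[0,-1.8,1.7,1,0,0,0,0,-1.7,1.7,1,0,0,0,0,-1.7,1.7,1,0,0,0,0,-1.7,1.7,1,0,0,0,0,-1.6,1.8,1.1,0,0,0,0,-1.6,1.8,1.1,0,0,0,0,-1.5,1.9,1.1,0,0,0,0,-1.5,1.9,1.1,0,0,0]'

```text
t: 12.4
tool_pos: [0.605, 0.3329, 0.2449]
orientation: [-0.066, 2.706, -1.547]
force: [0.9, 0.6, 0.7]
opening: 0.0005
gripper_force: 0.5
```

```bash
python3 - <<'E'
from h import *
lidtop();show();print(robot.read_state()["wrist_torque"])
E
```

```text
top outer-face lid angle 0.62 10135
t 12.45 q [ 0.63  0.81  1.07 -0.85  1.87 -0.98] tcp [0.605 0.333 0.244] tip [0.613 0.173 0.15 ] lidco mm [150. 105. 150.] F [ 1.47  0.6  -0.13] open 0.001
axes x,y,z [[-1.0, -0.05, 0.0], [-0.03, 0.51, -0.86], [0.04, -0.86, -0.51]]
[ 0.62373691 -0.06663668  0.26599649]
```

>>> drive_tool --moves '[0,-1.5,1.9,1.1,0,0,0,0,-1.5,1.9,1.1,0,0,0,0,-1.4,1.9,1.1,0,0,0,0,-1.4,1.9,1.1,0,0,0,0,-1.3,2,1.2,0,0,0,0,-1.2,2,1.2,0,0,0,0,-1.2,2,1.2,0,0,0,0,-1.2,2,1.2,0,0,0]'

```text
t: 13.25
tool_pos: [0.6156, 0.3334, 0.2268]
orientation: [-0.066, 2.706, -1.546]
force: [1.3, 1.3, 0.1]
opening: 0.0005
gripper_force: 0.6
```

>>> drive_tool --moves '[0,-1.1,2,1.2,0,0,0,0,-1.1,2.1,1.2,0,0,0,0,-1,2.1,1.2,0,0,0,0,-1,2.1,1.2,0,0,0,0,-0.9,2.1,1.3,0,0,0,0,-0.9,2.1,1.3,0,0,0,0,-0.9,2.1,1.3,0,0,0,0,-0.8,2.1,1.3,0,0,0]'

```text
t: 14.05
tool_pos: [0.6233, 0.3337, 0.2073]
orientation: [-0.066, 2.706, -1.546]
force: [1.2, 1.4, -0.2]
opening: 0.0007
gripper_force: 0.8
```

```bash
python3 - <<'E'
from h import *
lidtop();show();print(robot.read_state()["wrist_torque"])
c=robot.read_camera("scene");cv2.imwrite("pics/s4.png",cv2.resize(c["color"][60:240,250:490,::-1],(720,540)))
E
```

```text
top outer-face lid angle 0.38 10080
t 14.10 q [ 0.62  0.9   1.01 -0.85  1.84 -0.97] tcp [0.623 0.334 0.207] tip [0.631 0.173 0.112] lidco mm [169. 105. 112.] F [ 3.38  1.97 -1.24] open 0.0
axes x,y,z [[-1.0, -0.05, 0.0], [-0.03, 0.51, -0.86], [0.04, -0.86, -0.51]]
[ 0.63973841 -0.16284757  0.34284463]
```

View pics/s4.png

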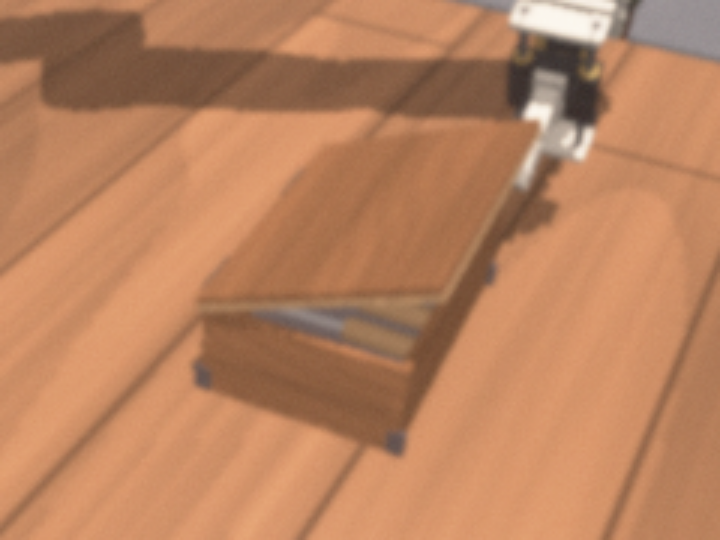

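>>> drive_tool --moves '[0,-1.1,2.1,1.3,0,0,0,0,-1,2.1,1.3,0,0,0,0,-0.9,2.1,1.3,0,0,0,0,-0.9,2.1,1.3,0,0,0,0,-0.8,2.2,1.3,0,0,0,0,-0.7,2.2,1.3,0,0,0,0,-0.7,2.2,1.3,0,0,0,0,-0.6,2.2,1.3,0,0,0]'

```text
t: 14.95
tool_pos: [0.63, 0.3337, 0.1873]
orientation: [-0.066, 2.706, -1.546]
force: [1.5, 1.4, -0.3]
opening: 0.0004
gripper_force: 1.2
```

```bash
python3 - <<'E'
from h import *
lidtop();show();print(robot.read_state()["wrist_torque"])
E
```

```text
top outer-face lid angle 0.26 9822
t 15.00 q [ 0.61  0.94  0.99 -0.85  1.83 -0.96] tcp [0.63  0.334 0.187] tip [0.638 0.174 0.092] lidco mm [175. 105.  92.] F [ 2.94  2.42 -1.73] open 0.001
axes x,y,z [[-1.0, -0.05, 0.0], [-0.03, 0.51, -0.86], [0.04, -0.86, -0.51]]
[ 0.79777193 -0.13756324  0.33526259]
```

>>> drive_tool --moves '[0,-0.8,2.2,1.3,0,0,0,0,-0.7,2.2,1.3,0,0,0,0,-0.7,2.2,1.3,0,0,0,0,-0.6,2.2,1.3,0,0,0,0,-0.5,2.2,1.3,0,0,0,0,-0.4,2.2,1.3,0,0,0,0,-0.3,2.1,1.2,0,0,0,0,-0.3,2.1,1.2,0,0,0]'

```text
t: 15.8
tool_pos: [0.6343, 0.3339, 0.1671]
orientation: [-0.066, 2.706, -1.547]
force: [0.6, 2.1, -1.4]
opening: -0.0001
gripper_force: 1.2
```

```bash
python3 - <<'E'
from h import *
lidtop();show();print(robot.read_state()["wrist_torque"])
E
```

```text
top outer-face lid angle 0.14 9489
t 15.85 q [ 0.61  0.98  0.97 -0.85  1.81 -0.95] tcp [0.634 0.334 0.167] tip [0.642 0.174 0.072] lidco mm [179. 105.  72.] F [ 1.81  2.99 -1.74] open 0.0
axes x,y,z [[-1.0, -0.05, 0.0], [-0.03, 0.51, -0.86], [0.04, -0.86, -0.51]]
[ 0.84715567 -0.05396938  0.27772108]
```

>>> drive_tool --moves '[0,-0.3,1.8,1.1,0,0,0,0,-0.3,1.8,1.1,0,0,0,0,-0.2,1.7,1,0,0,0,0,0,1.7,1,0,0,0,0,0,1.6,1,0,0,0,0,0,1.6,0.9,0,0,0,0,0,1.4,0.8,0,0,0,0,0,1.2,0.7,0,0,0]'

```text
t: 16.65
tool_pos: [0.635, 0.3338, 0.1522]
orientation: [-0.066, 2.706, -1.547]
force: [1.0, 1.2, -1.0]
opening: 0.0007
gripper_force: 1.0
```

```bash
python3 - <<'E'
from h import *
lidtop();show();print(robot.read_state()["wrist_torque"])
E
```

```text
top outer-face lid angle 0.05 9098
t 16.70 q [ 0.61  1.    0.96 -0.85  1.8  -0.94] tcp [0.635 0.334 0.152] tip [0.643 0.174 0.058] lidco mm [180. 105.  58.] F [ 2.29  0.99 -1.7 ] open 0.0
axes x,y,z [[-1.0, -0.05, 0.0], [-0.02, 0.51, -0.86], [0.04, -0.86, -0.51]]
[ 0.82442297 -0.13545102  0.2628988 ]
```

Remaining about 9 mm; slow to 1 mm/row.

>>> drive_tool --moves '[0,0,0.9,0.5,0,0,0,0,0,0.9,0.5,0,0,0,0,0,0.9,0.5,0,0,0,0,0,0.8,0.5,0,0,0,0,0,0.8,0.5,0,0,0,0,0,0.7,0.4,0,0,0,0,0,0.7,0.4,0,0,0,0,0,0.6,0.4,0,0,0]'

```text
t: 17.5
tool_pos: [0.635, 0.3339, 0.145]
orientation: [-0.066, 2.706, -1.547]
force: [1.2, -0.3, -0.9]
opening: 0.0004
gripper_force: 1.0
```

```bash
python3 - <<'E'
from h import *
lidtop();show();print(robot.read_state()["wrist_torque"])
E
```

```text
top outer-face lid angle 0.01 8989
t 17.55 q [ 0.61  1.01  0.96 -0.85  1.8  -0.93] tcp [0.635 0.334 0.145] tip [0.643 0.174 0.05 ] lidco mm [180. 105.  50.] F [ 0.9   2.48 -1.86] open 0.001
axes x,y,z [[-1.0, -0.05, 0.0], [-0.02, 0.51, -0.86], [0.04, -0.86, -0.51]]
[ 0.82969688 -0.07706999  0.13848114]
```

Still loaded; down about 1 to 3 mm more, slowly.

>>> drive_tool --moves '[0,0,0.5,0.3,0,0,0,0,0,0.5,0.3,0,0,0,0,0,0.5,0.3,0,0,0,0,0,0.5,0.3,0,0,0,0,0,0.5,0.3,0,0,0,0,0,0.5,0.3,0,0,0,0,0,0.5,0.3,0,0,0,0,0,0.5,0.3,0,0,0]'

```text
t: 18.35
tool_pos: [0.635, 0.3338, 0.1406]
orientation: [-0.065, 2.706, -1.547]
force: [-0.1, 0.1, -0.5]
opening: 0.0004
gripper_force: 0.0
```

```bash
python3 - <<'E'
from h import *
lidtop();show();print(robot.read_state()["wrist_torque"])
E
```

```text
top outer-face lid angle 0.00 8905
t 18.40 q [ 0.61  1.02  0.95 -0.85  1.79 -0.93] tcp [0.635 0.334 0.14 ] tip [0.643 0.174 0.046] lidco mm [180. 105.  46.] F [-0.01  0.07  0.1 ] open 0.0
axes x,y,z [[-1.0, -0.05, 0.0], [-0.02, 0.51, -0.86], [0.04, -0.86, -0.51]]
[ 0.39966001 -0.00471849  0.00152612]
```

>>> drive_tool --moves '[0,0,1.7,1,0,0,0,0,0,1.7,1,0,0,0,0,0,5,-9,0,0,0,0,0,10,-17,0,0,0,0,0,15,-26,0,0,0,0,0,20,-35,0,0,0,0,0,15,-26,0,0,0,0,0,0,0,0,0,0]'

```text
t: 19.2
tool_pos: [0.6263, 0.4686, 0.1361]
orientation: [-0.072, 2.705, -1.545]
force: [-0.3, -0.1, -0.7]
opening: 0.0005
gripper_force: 0.0
```

>>> drive_tool --moves '[0,0,-20,-12,0,0,0,0,0,-35,-20,0,0,0,0,0,-35,-20,0,0,0,0,0,-20,-12,0,0,0,0,0,0,0,0,0,0,0,0,0,0,0,0,0,0,0,0,0,0,0,0]'

```text
t: 19.9
tool_pos: [0.6284, 0.463, 0.2622]
orientation: [-0.068, 2.707, -1.551]
force: [0.9, 0.2, -0.8]
opening: 0.0006
gripper_force: 0.0
```

```bash
python3 - <<'E'
from h import *
lidtop("top","pics/t5.png");show()
c=robot.read_camera("scene");cv2.imwrite("pics/s5.png",c["color"][:,:,::-1])
E
```

```text
top outer-face lid angle 0.00 8882
t 19.95 q [ 0.73  1.14  0.52 -0.88  2.09 -1.1 ] tcp [0.628 0.463 0.262] tip [0.636 0.303 0.168] lidco mm [180. 234. 168.] F [-1.15 -1.43 -1.59] open 0.0
axes x,y,z [[-1.0, -0.05, 0.0], [-0.03, 0.5, -0.86], [0.04, -0.86, -0.51]]
```

View pics/s5.png

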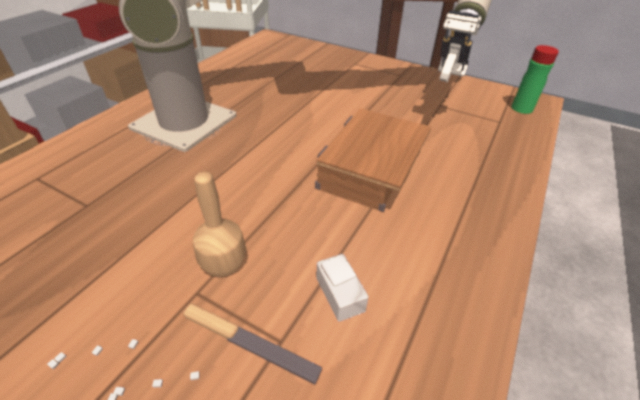

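The lid is flat on the case at (372,150), the gripper is clear at (450,65), and the mallet, offcut and rasp are where they started. Handing in.

```bash
python3 -c "
from plant import robot
print(robot.close_job())"
```

```text
the job is handed in; nothing more can be done
None
```

The lid is fully shut: tipped past balance from behind, let go at about 1.35 rad, caught on the back of a finger at about 1.03 rad and lowered gently; the bystanders look unmoved in the last picture, the arm is clear, and I handed the job in at about 20 s.

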